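Set the strip-cutting jig to its widest strip

TASK

Set the glass-strip jig for its widest strip. Push the stop turret round by its rods, click by click, until the shortest of the four rods points at the fence; then push the fence back along its groove until its bumper is snug against that rod. Only push, gently: grip neither the rods nor the fence, do not lift the fence out of its groove, and leave the glass cutter, the solder spool and the pliers where they are.

Things in the scene. Friction and masses are not known exactly. Their poses are not given: they have to be found in the camera images.
- jig: Bed of the jig, fixed to the table: dark board, top 16 mm above the table, spanning x -170..+180, y -115..+115 mm of its frame, a 23 mm wide groove along y = 0. Origin at table height; +x runs along the groove from fence to turret, +z up. A scoring guide (24 mm wide, top 31 mm up) bridges the board across y at x = -140. Low detent housing behind the turret: x 117..173, |y| < 25, top 34 mm up.
- turret_axis (a point): Point on the vertical axis of the turret, level with the rods' centre lines (46 mm above the table); x = 105 mm, y = 0 in the jig's frame, axes as the jig's. The turret is a hub of 33 mm diameter, top 64 mm above the table, with four level, round-ended steel rods of 11 mm diameter at 90 degrees to each other. Dots on the hub beside each rod: one (shortest) to four (longest).
- turret (a joint): Turret angle, counter-clockwise from above, endless; rests (clicks) at multiples of pi/2. At 0 or whole turns the shortest rod points at the fence. Rods at 0, axis to tip: 34 mm to jig -x, 52 to -y, 62 to +x, 72 to +y. Pushed sideways 40 mm out, a rod resists with 4 to 9 N; past 45 degrees it snaps on to the next click, before that it snaps back. It may still be settling into a click at the start.
- short_tip (a point): Tip of the shortest rod (34 mm from the turret's axis, 46 mm above the table); turns with the turret.
- fence: Fence, about 0.45 kg: aluminium angle across the groove on a steel tongue (125 x 20 x 7.5 mm) lying loose in the groove; slides along jig x with some 1 to 5 N. Front plate 170 mm long (y), 6 mm thick, 16.5 to 56.5 mm above the table, its front side at x = -8 mm of this frame; low foot and bumper block behind it. Origin under the tongue, 8 mm above the table; +x to the turret.
- fence_front (a point): Middle of the upper front edge of the fence's front plate, on the side away from the turret (the side to push on), 56.5 mm above the table.
- bumper_face (a point): Centre of the flat face of the fence's bumper (16 mm diameter), which meets the tip of the rod that points at it; 46 mm above the table, 32 mm behind the fence's front side.
- glass_cutter: Brass glass cutter, 151 x 17 x 17 mm, lying loose beside the bed; leave it alone.
- solder_spool: Spool of solder, 60 mm diameter, 45 mm high, standing loose beside the bed; leave it alone.
- grozing_pliers: Blue-handled flat pliers, 192 x 64 x 12 mm, lying loose beyond the scoring guide; leave them alone.

How it is judged:
By the outcome, as a careful person would: the job done as asked, in the order asked, and still so for the second after the job is handed in, with the robot touching nothing.
It also fails if it takes over 67 s, if anything falls off the work surface, if the arm or the gripper's body presses on something with over 40 N, if the wrist force passes 120 N, or if a joint passes its speed limit or range.

ROBOT

A 6-joint arm with a two-finger parallel gripper is mounted at the origin on a cart in front of the work surface, level with it; the furniture and walls round the work are solid. World frame = base frame: x ahead of the robot, y to its left, z up, the work surface at z = 0. Lengths are in m, angles in rad, forces in N, time in s.
With the tool pointing down it reaches from about 0.4 to 0.825 m from the base axis. Payload 7 kg.
Tool frame: the origin (TCP) lies midway between the tips of the shut fingers; the grasp point (between the pads) lies 19 mm behind it; z points along the fingers, y is the line along which they close (so a half turn about z gives the same grasp; the last joint's range is limited). The gripper opens to 88 mm and grips with 3 to 60 N. Pads are 19 mm wide; open, the fingers measure 130 mm over their backs; the gripper's body (78 mm by 193 mm) begins 47 mm behind the grasp point.
Start: joints at [1.406, 0.359, 0.012, 0, -1.224, -0.288], TCP at [0.295, 0.607, 0.227] pointing down, gripper open.
Joint ranges: [-3.07, 3.07], [-1.43, 2.12], [-1.02, 1.25], [-3.03, 1.67], [-3.05, -0], [-3.03, 3.03]. Speed limits (rad/s): [2.39, 2.39, 3.01, 3.14, 3.14, 3.14].

INTERFACE

Orientations are given as [roll, pitch, yaw] about the fixed x, y, z axes, in that order (R = Rz(yaw) Ry(pitch) Rx(roll)).
In Python, from station import arm, grab_frame, camera_params, spot_in gives the robot as it stands.
- The arm moves only by the shell command python3 -m jog 'ROWS' [FORCE]. ROWS is JSON, a list that holds one entry, the list of rows, each a list of 7 numbers: the shift along the tool's x, y, z in mm, then the turn, a rotation vector about the tool's x, y, z in rad, then the finger opening in mm, from 0 to 87.6. In form: [[[x, y, z, wx, wy, wz, fingers], ...]]. A call has 1 to 20 rows; each row is the pose to reach, as a shift and turn from the pose commanded when the call began, along the tool's axes at that moment; what a row does not reach only later rows make up. A row lasts 1/8 s, in which the tool goes at most 62.5 mm and 10.7 degrees, less where a joint would pass 70% of its speed; a pose out of reach is approached as far as the arm can. A call with a gripper value outside its range is refused whole. The fingers move at their own pace and stop on an object; FORCE is the grip in N (left out, the last holds). Time passes only in rows, so rows that repeat a pose let the fingers close. It gives the time, the measured TCP pose, the force, the opening and the grip force at its end, in the units of the state.
- arm.get_state(): the state, without advancing time (a new reading comes with each control period).
- grab_frame(name): name is "scene" or "top"; returns (picture, depth): 420x560x3 uint8, blue, green, red; 420x560 float32, m along the optical axis (not along the pixel's ray), 0 where there is no reading.
- camera_params(name): a dict with "mtx" (3x3 intrinsics, pixels), "R" (3x3) and "t" (3): a world point X has camera coordinates R X + t. Camera axes: x right, y down, z forward; pixel columns grow to the right and rows downward; lengths in m; the calibration is good to about 2 mm. A picture is of the moment at which its call begins. camera_params takes no time and is no camera call.
- arm.job_done(): hands the job in; it is judged then, once.
Trained networks look in the newest picture that a camera, given by its name, has taken for a name from the list of things; names that differ only in an ending like _2 or _b are one class to them, and where a whole thing is asked for, a point or a joint stands for the part that bears it (a point fixed in the world has none). Each returns a list of dicts, best first, with "confidence" (0 to 1); they miss things now and then, are a little off and sometimes report something else, mostly with a low value. They report only what shows in the picture. A call takes as long as a camera call.
- spot_in(query, camera): "uv" ([column, row] in pixels, amid what is visible of it).
The state is a dict: "t": time; "q": joint angles; "qd": joint speeds; "joint_efforts": joint torques, N m; "eef_pos": TCP position; "ee_rot": TCP orientation; "force": force on the tool from outside, world axes, zero at the start; "moment": the same for the moment, N m; "width": finger opening in m; "gripper_force": force on a finger pad.
Only numpy, scipy, OpenCV 4.12 (cv2) and the standard library are available. Lean on these libraries where they do the work, as an engineer would, in place of code of your own. Each camera call takes 0.05 s, during which the arm holds its last target. There are 200 camera calls.

## Working session

There is one attempt and no reset: what is moved stays moved. The work goes in short steps, Python scripts to look and compute and a shell command to move; the robot and the scene stay as the last step left them, time stands still between calls to the robot, and variables do not carry over. Pictures are saved under pics/ and viewed, at most 10 in all, crops included, and the job is handed in when it is done.

```bash
mkdir -p pics
cat > h.py <<'E'
import numpy as np, cv2
from station import arm, grab_frame, camera_params, spot_in
def w(cam,uv,d):
    p=camera_params(cam);K=np.array(p["mtx"]);R=np.array(p["R"]);t=np.array(p["t"])
    c=np.linalg.inv(K)@np.array([uv[0],uv[1],1.])*d
    return R.T@(c-t)
def ray(cam,uv,z):
    p=camera_params(cam);K=np.array(p["mtx"]);R=np.array(p["R"]);t=np.array(p["t"])
    o=-R.T@t; d=R.T@np.linalg.inv(K)@np.array([uv[0],uv[1],1.])
    return o+d*(z-o[2])/d[2]
def proj(cam,X):
    p=camera_params(cam);c=np.array(p["R"])@np.array(X)+np.array(p["t"]);u=np.array(p["mtx"])@c
    return u[:2]/u[2]
E
python3 - <<'E'
from h import *
np.set_printoptions(precision=4,suppress=True)
s=arm.get_state();print(s["t"],s["eef_pos"],s["ee_rot"],s["width"])
for c in("scene","top"):
    im,d=grab_frame(c);cv2.imwrite(f"pics/{c}0.png",im);np.save(f"{c}d.npy",d)
    for q in("jig","turret_axis","short_tip","fence_front","bumper_face","fence","glass_cutter","solder_spool","grozing_pliers"):
        for r in spot_in(q,c)[:1]:
            u=r["uv"];dd=d[int(u[1]),int(u[0])]
            print(c,q,np.array(u),round(r["confidence"],2),w(c,u,dd))
E
```

```text
0.0 [0.2951 0.6065 0.2256] [ 3.1399 -0.0001 -0.4529] 0.08764814454823198
scene turret_axis [235.3 215.4] 0.9 [0.5506 0.0561 0.006 ]
scene short_tip [207.  180.4] 0.95 [-0.073  -0.4662  0.8044]
scene fence_front [254.7 223.3] 0.66 [0.5459 0.0015 0.0155]
scene bumper_face [251.  217.4] 0.66 [0.5387 0.0048 0.0373]
scene fence [254.3 217.3] 0.91 [0.5478 0.0031 0.0309]
scene glass_cutter [283.6 180. ] 0.65 [0.6998 0.0277 0.0103]
scene solder_spool [155.6 236.4] 0.76 [0.388  0.1288 0.0454]
scene grozing_pliers [315.8 268.6] 0.94 [ 0.5118 -0.1656  0.0108]
top jig [224.5 208.9] 0.92 [0.5518 0.0817 0.0055]
top turret_axis [224.5 205.9] 0.61 [0.5579 0.0811 0.01  ]
top short_tip [180.4 196.3] 0.66 [0.5748 0.1625 0.0646]
top fence_front [254.8 215.5] 0.63 [0.5347 0.0157 0.0503]
top bumper_face [259.8 216.2] 0.94 [0.5347 0.0071 0.0149]
top fence [258.6 213.1] 0.74 [0.54   0.0084 0.0393]
top glass_cutter [251.6 138.6] 0.71 [0.6985 0.022  0.0159]
top solder_spool [188.2 288.8] 0.74 [0.3898 0.1517 0.0456]
top grozing_pliers [356.  232.6] 0.94 [ 0.4972 -0.1938  0.0113]
```

Run:
```python
import cv2
im=cv2.imread("pics/top0.png")[90:330,110:430];cv2.imwrite("pics/topc.png",cv2.resize(im,(800,600),interpolation=cv2.INTER_CUBIC))
im=cv2.imread("pics/scene0.png")[110:320,90:370];cv2.imwrite("pics/scc.png",cv2.resize(im,(800,600),interpolation=cv2.INTER_CUBIC))
```

```text
(no output)
```

View pics/topc.png

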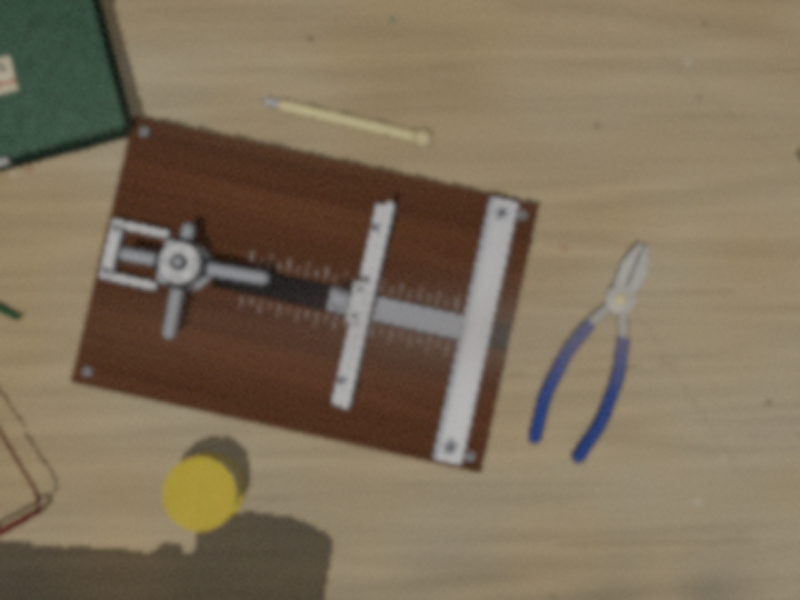

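View pics/scc.png

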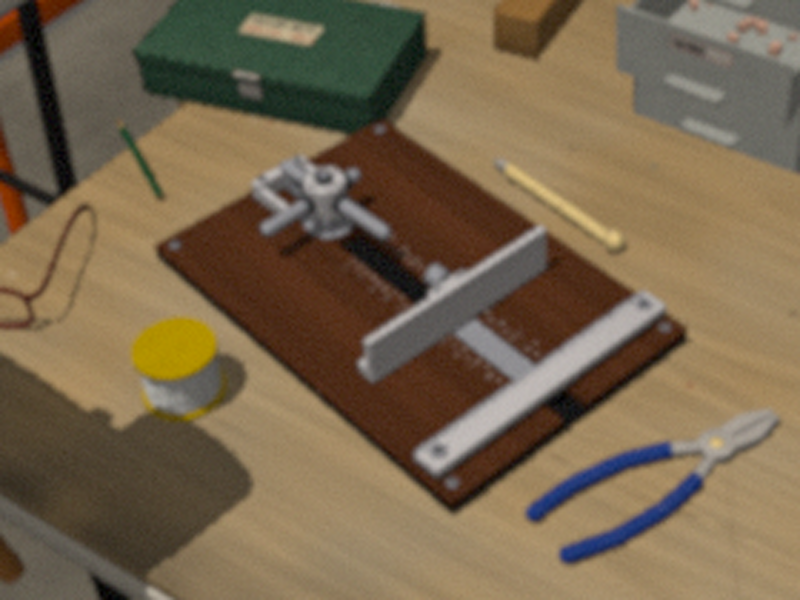

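The pictures show the turret at crop (178,262). The 72 mm rod points at the fence and the shortest rod points up in the picture (jig -y), so θ≈+90° and one clockwise click is needed. The fence plate runs from (385,203) to (342,407). Next I'll fit the jig pose.

```bash
cat > fit.py <<'E'
from h import *
np.set_printoptions(precision=4,suppress=True)
top=np.array([[135,118],[538,203],[480,470],[73,380]])/2.5+[110,90]
sc=np.array([[385,122],[686,335],[453,508],[158,248]])*.35+[90,110]
J=np.array([[180,-115],[-170,-115],[-170,115],[180,115]])/1000
for nm,P in(("top",top),("scene",sc)):
    X=np.array([ray(nm,u,.016)[:2] for u in P]);a=J-J.mean(0);b=X-X.mean(0)
    z=(a[:,0]-1j*a[:,1])@(b[:,0]+1j*b[:,1]);yaw=np.angle(z)
    R=np.array([[np.cos(yaw),-np.sin(yaw)],[np.sin(yaw),np.cos(yaw)]])
    o=X.mean(0)-R@J.mean(0);print(nm,yaw,o,"res",(X-(J@R.T+o)).ravel()*1000)
    def tj(x):return R.T@(np.array(x)[:2]-o)*1000
    if nm=="top":
        for n,u,z in(("hub",(178,262),.064),("rod4",(270,277),.046),("short",(188,222),.05),("fenceA",(375,203),.0565),("fenceB",(333,405),.0565),("fA2",(396,203),.0565),("fB2",(350,408),.0565)):
            print(n,tj(ray(nm,np.array(u)/2.5+[110,90],z)))
    else:
        for n,u,z in(("hub",(325,178),.064),("rod4",(386,233),.046),("f front top A",(545,232),.0565),("front top B",(370,345),.0565),("bump",(434,272),.05)):
            print(n,tj(ray(nm,np.array(u)*.35+[90,110],z)))
E
python3 fit.py
```

```text
top 1.3399602759310245 [0.5542 0.0587] res [-3.0227 -1.4956 -0.2798  1.5424  1.563   1.8783  1.7394 -1.9251]
hub [104.9793   0.4473]
rod4 [33.317  -4.2898]
short [107.3779 -33.5505]
fenceA [-37.6443 -80.1389]
fenceB [-39.7629  85.4855]
fA2 [-54.1779 -83.7477]
fB2 [-53.5383  84.9392]
scene 1.3294374427612352 [0.5506 0.0525] res [-1.8328 -1.1501 -2.0558  2.7452  2.348   0.1444  1.5407 -1.7395]
hub [106.1474  -0.5663]
rod4 [41.6351 -6.0694]
f front top A [-48.9075 -84.7447]
front top B [-49.3114  81.2126]
bump [-19.076   -1.8874]
```

```bash
python3 -m jog '[[[25,16,0,0,0,0,0],[70,47,0,0,0,-0.03,0],[120,80,0,0,0,-0.05,0],[165,110,0,0,0,-0.08,0],[210,140,0,0,0,-0.1,0],[255,170,0,0,0,-0.12,0],[300,200,0,0,0,-0.14,0],[345,230,0,0,0,-0.16,0],[390,260,0,0,0,-0.18,0],[435,290,20,0,0,-0.2,0],[475,317,40,0,0,-0.217,0],[494,329,60,0,0,-0.217,0],[494,329,60,0,0,-0.217,0],[494,329,60,0,0,-0.217,0]]]' 5
```

```text
t: 2.75
eef_pos: [0.5956, 0.0947, 0.1672]
ee_rot: [-3.141, -0.001, -0.236]
force: [1.1, 0.1, 0.0]
width: 0.0004
gripper_force: 0.0
```

```bash
python3 -m jog '[[[0,0,25,0,0,0,0],[0,0,55,0,0,0,0],[0,0,85,0,0,0,0],[0,0,105,0,0,0,0],[0,0,120,0,0,0,0],[0,0,130,0,0,0,0],[0,0,130,0,0,0,0]]]'
python3 - <<'E'
from h import *
im,d=grab_frame("top");cv2.imwrite("pics/t1.png",cv2.resize(im[140:260,130:290],(800,600),interpolation=cv2.INTER_CUBIC))
im,d=grab_frame("scene");cv2.imwrite("pics/s1.png",cv2.resize(im[120:240,150:310],(800,600),interpolation=cv2.INTER_CUBIC))
E
```

```text
t: 3.62
eef_pos: [0.5955, 0.0952, 0.0364]
ee_rot: [3.141, 0.0, -0.235]
force: [0.1, -0.5, -0.2]
width: 0.0007
gripper_force: 0.0
```

View pics/s1.png

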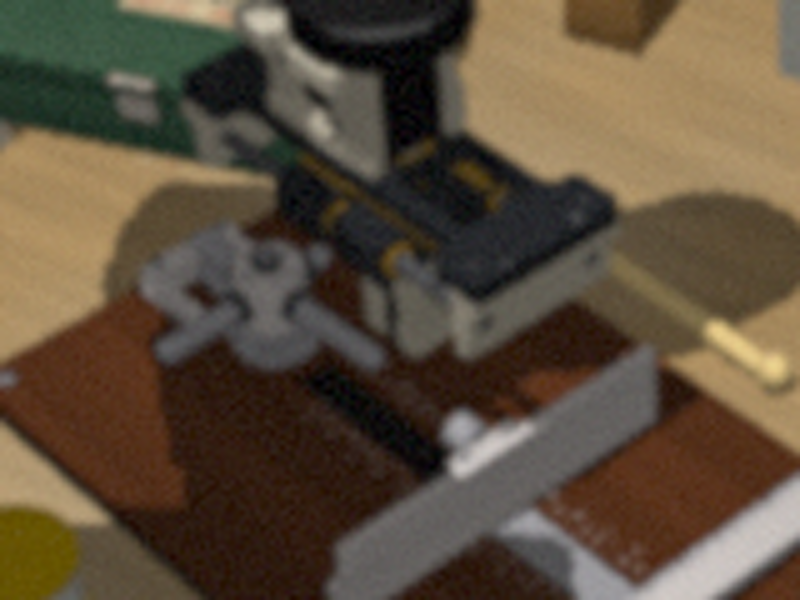

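```bash
python3 -m jog '[[[-5,0,0,0,0,0,0],[-10,0,0,0,0,0,0],[-14,0,0,0,0,0,0],[-17,0,0,0,0,0,0],[-20,0.5,0,0,0,0,0],[-23,1,0,0,0,0,0],[-26,1,0,0,0,0,0],[-29,1,0,0,0,0,0],[-32,1,0,0,0,0,0],[-32,1,0,0,0,0,0]]]'
python3 -m jog '[[[-3,0,0,0,0,0,0],[-6,0,0,0,0,0,0],[-9,-1,0,0,0,0,0],[-12,-2,0,0,0,0,0],[-15,-3,0,0,0,0,0],[-15,-3,0,0,0,0,0]]]'
```

```text
t: 4.97
eef_pos: [0.5662, 0.1024, 0.0373]
ee_rot: [-3.139, -0.004, -0.235]
force: [5.4, -0.7, -1.9]
width: 0.0002
gripper_force: 2.4
t: 5.72
eef_pos: [0.5513, 0.1084, 0.0372]
ee_rot: [-3.14, -0.002, -0.235]
force: [2.4, -1.7, 0.5]
width: 0.0004
gripper_force: 1.0
```

```bash
python3 -m jog '[[[-2,-1,0,0,0,0,0],[-4,-2,0,0,0,0,0],[-6,-3,0,0,0,0,0],[-8,-4,0,0,0,0,0],[-8,-4,0,0,0,0,0],[-8,-4,0,0,0,0,0]]]'
python3 - <<'E'
from h import *
im,d=grab_frame("scene");cv2.imwrite("pics/s2.png",cv2.resize(im[120:240,150:310],(800,600),interpolation=cv2.INTER_CUBIC))
E
```

```text
t: 6.48
eef_pos: [0.5428, 0.1135, 0.0363]
ee_rot: [3.141, 0.001, -0.236]
force: [1.6, -0.4, 0.7]
width: 0.0007
gripper_force: 0.5
```

View pics/s2.png

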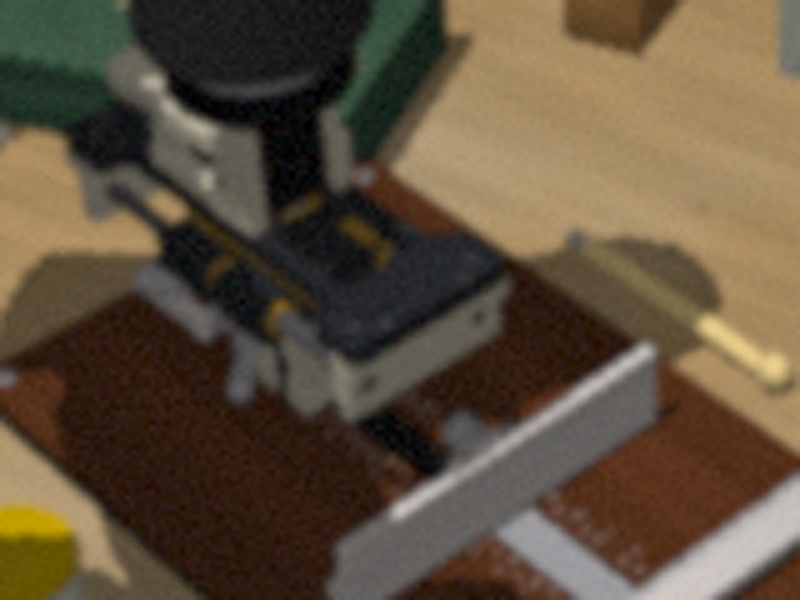

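The rod is still beside the finger at (240,370), past 45° or close to it. I'll push a little further, then lift clear and look.

```bash
python3 -m jog '[[[-2,-2,0,0,0,0,0],[-4,-4,0,0,0,0,0],[-6,-6,0,0,0,0,0],[-8,-8,0,0,0,0,0],[-8,-8,0,0,0,0,0]]]'
python3 -m jog '[[[0,0,-20,0,0,0,0],[0,0,-50,0,0,0,0],[0,0,-80,0,0,0,0],[-30,40,-90,0,0,-0.15,0],[-60,90,-90,0,0,-0.3,0],[-80,130,-90,0,0,-0.45,0],[-80,170,-90,0,0,-0.6,0],[-80,190,-90,0,0,-0.75,0],[-80,190,-90,0,0,-0.9,0],[-80,190,-90,0,0,-1.05,0]]]'
python3 - <<'E'
from h import *
im,d=grab_frame("top");cv2.imwrite("pics/t3.png",cv2.resize(im[150:270,150:310],(800,600),interpolation=cv2.INTER_CUBIC))
E
```

```text
t: 7.15
eef_pos: [0.5373, 0.1237, 0.0365]
ee_rot: [-3.141, 0.0, -0.236]
force: [0.5, 0.1, 1.1]
width: 0.0002
gripper_force: 0.0
t: 8.4
eef_pos: [0.4151, -0.0429, 0.1266]
ee_rot: [-3.141, -0.0, 0.818]
force: [-0.2, -0.1, 0.6]
width: 0.0005
gripper_force: 0.0
```

View pics/t3.png

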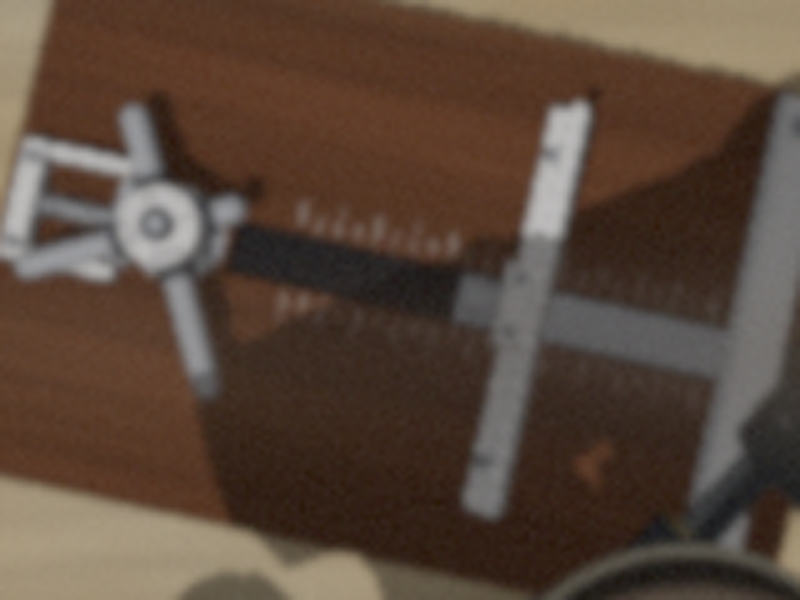

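The short rod, with its tip at (240,208), is still about 25° short of its click, so it may be settling slowly. I'll move on to the fence approach pose and look again.

```bash
python3 -m jog '[[[15,10,0,0,0,-0.1,50],[35,25,0,0,0,-0.2,50],[60,40,0,0,0,-0.3,50],[80,55,0,0,0,-0.42,50],[95,64,5,0,0,-0.517,50],[105,68,5,0,0,-0.517,50],[105,68,5,0,0,-0.517,50],[105,68,5,0,0,-0.517,50]]]'
python3 - <<'E'
from h import *
im,d=grab_frame("scene");cv2.imwrite("pics/s4.png",cv2.resize(im[120:270,160:360],(800,600),interpolation=cv2.INTER_CUBIC))
E
```

```text
t: 9.45
eef_pos: [0.5363, -0.0131, 0.1217]
ee_rot: [-3.141, -0.0, 1.33]
force: [0.4, 0.5, 0.3]
width: 0.0499
gripper_force: 0.0
```

View pics/s4.png

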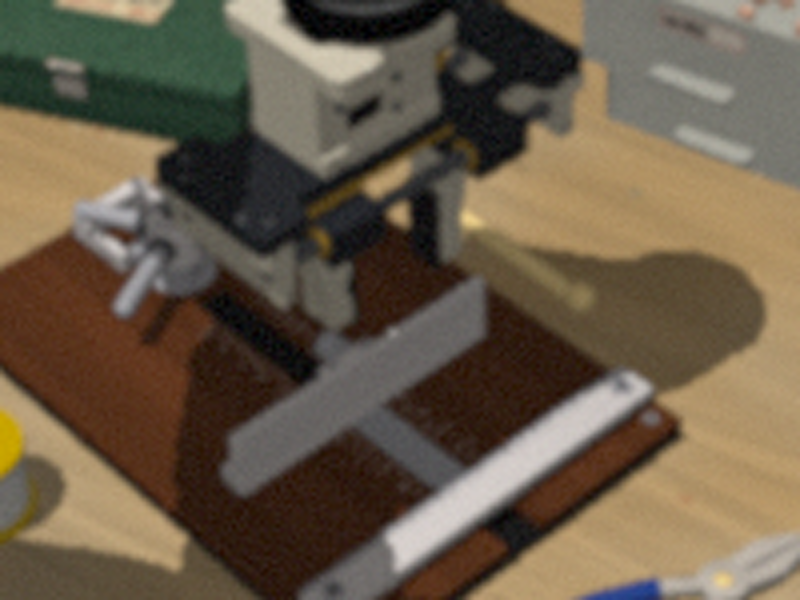

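The turret is partly hidden at (170,265), and the fingers hang above the fence area. I'll back off slightly, descend on the front side, and check the turret from the top.

```bash
python3 -m jog '[[[-6,0,20,0,0,0,50],[-6,0,40,0,0,0,50],[-6,0,60,0,0,0,50],[-6,0,75,0,0,0,50],[-6,0,88,0,0,0,50],[-6,0,95,0,0,0,50],[-6,0,95,0,0,0,50]]]'
python3 - <<'E'
from h import *
im,d=grab_frame("top");a=cv2.resize(im[150:270,150:310],(800,600),interpolation=cv2.INTER_CUBIC);cv2.imwrite("pics/t5.png",a)
E
```

```text
t: 10.38
eef_pos: [0.5353, -0.0189, 0.0263]
ee_rot: [-3.141, 0.0, 1.331]
force: [0.5, -0.3, -0.7]
width: 0.0504
gripper_force: 0.0
```

View pics/t5.png

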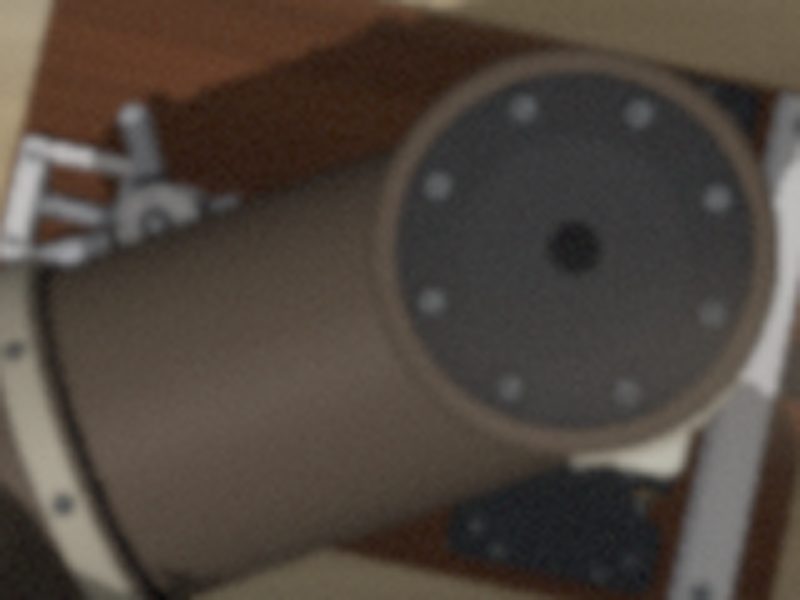

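The turret has not moved on: the rod end is still at (133,110), about 25° short. It needs another push with closed fingers on the 72 mm rod, past its -x side toward +x.

```bash
python3 -m jog '[[[-2,0,-25,0,0,0,50],[-2,0,-60,0,0,0,0],[-2,0,-95,0,0,0.1,0],[10,-5,-100,0,0,0.27,0],[25,-10,-100,0,0,0.44,0],[40,-15,-100,0,0,0.61,0],[55,-20,-100,0,0,0.78,0],[70,-25,-100,0,0,0.95,0],[85,-30,-100,0,0,1.12,0],[100,-36,-100,0,0,1.29,0],[110,-40,-100,0,0,1.45,0],[117,-42,-100,0,0,1.567,0],[117,-42,-100,0,0,1.567,0],[117,-42,-100,0,0,1.567,0],[117,-42,-70,0,0,1.567,0],[117,-42,-40,0,0,1.567,0],[117,-42,-20,0,0,1.567,0],[117,-42,-10,0,0,1.567,0],[117,-42,-10,0,0,1.567,0]]]'
```

```text
t: 12.8
eef_pos: [0.5224, 0.1044, 0.0363]
ee_rot: [3.141, 0.001, -0.235]
force: [-0.1, -0.4, 0.7]
width: 0.0004
gripper_force: 0.0
```

```bash
python3 -m jog '[[[0,-5,0,0,0,0,0],[0,-10,0,0,0,0,0],[0,-14,0,0,0,0,0],[0,-17,0,0,0,0,0],[0,-20,0,0,0,0,0],[0,-23,0,0,0,0,0],[0,-23,0,0,0,0,0]]]'
python3 -m jog '[[[0,-3,0,0,0,0,0],[0,-6,0,0,0,0,0],[0,-9,0,0,0,0,0],[0,-12,0,0,0,0,0],[0,-14,0,0,0,0,0],[0,-14,0,0,0,0,0]]]'
python3 - <<'E'
from h import *
im,d=grab_frame("scene");cv2.imwrite("pics/s6.png",cv2.resize(im[130:250,150:310],(800,600),interpolation=cv2.INTER_CUBIC))
E
```

```text
t: 13.68
eef_pos: [0.5282, 0.1275, 0.0366]
ee_rot: [-3.141, -0.0, -0.236]
force: [-0.6, 0.1, -0.3]
width: 0.0004
gripper_force: 0.0
t: 14.42
eef_pos: [0.5314, 0.141, 0.0366]
ee_rot: [-3.141, -0.0, -0.236]
force: [-0.4, -0.3, 0.6]
width: 0.0007
gripper_force: 0.0
```

View pics/s6.png

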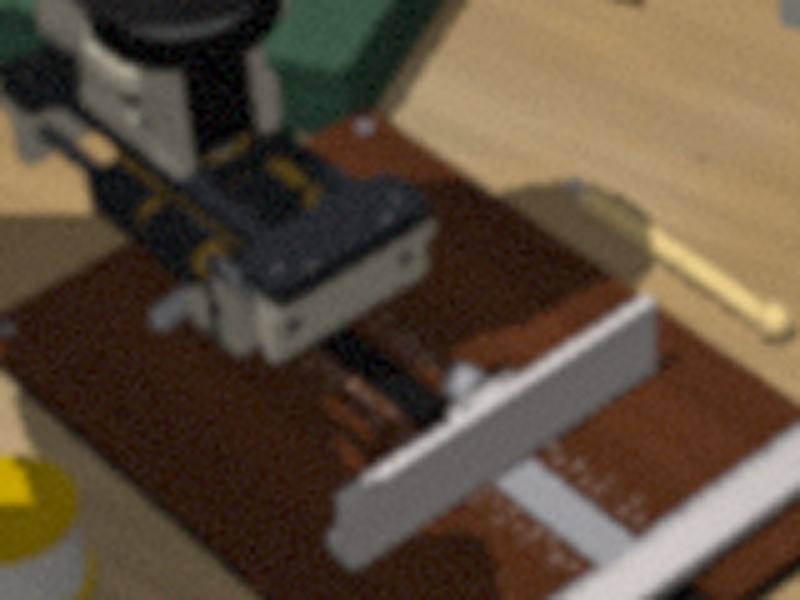

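```bash
python3 -m jog '[[[0,10,0,0,0,0,0],[0,15,-20,0,0,0,0],[0,15,-50,0,0,0,0],[-10,30,-80,0,0,-0.1,0],[-25,60,-90,0,0,-0.25,0],[-40,95,-90,0,0,-0.4,0],[-55,130,-90,0,0,-0.55,0],[-70,165,-90,0,0,-0.7,0],[-70,190,-90,0,0,-0.85,0],[-70,206,-90,0,0,-1.05,0],[-70,206,-90,0,0,-1.05,0]]]'
python3 - <<'E'
from h import *
np.set_printoptions(precision=1,suppress=True,linewidth=150)
im,d=grab_frame("top")
cv2.imwrite("pics/t7.png",cv2.resize(im[150:270,150:310],(800,600),interpolation=cv2.INTER_CUBIC))
yaw=1.335;R=np.array([[np.cos(yaw),-np.sin(yaw)],[np.sin(yaw),np.cos(yaw)]]);o=np.array([.5535,.057])
L={k:[] for k in range(4)}
for v in range(150,270):
  for u in range(120,260):
    X=w("top",(u,v),d[v,u]) if d[v,u]>0 else None
    if X is None or not .036<X[2]<.056: continue
    p=R.T@(X[:2]-o)*1000-[105,0];r=np.hypot(*p)
    if 23<r<80: L[int(((np.degrees(np.arctan2(p[1],p[0]))+45)%360)//90)].append(p)
for k,P in L.items():
    P=np.array(P)
    if len(P)>4:
        a=np.degrees(np.arctan2(P[:,1],P[:,0]));print(k*90,len(P),P.mean(0),np.hypot(*P.T).max(),np.median((a-k*90+180)%360-180))
E
```

```text
t: 15.85
eef_pos: [0.4142, -0.0444, 0.1266]
ee_rot: [-3.142, -0.0, 0.813]
force: [0.0, 0.3, 0.8]
width: 0.0002
gripper_force: 0.0Traceback (most recent call last):
  File "<stdin>", line 9, in <module>
  File "h.py", line 4, in w
    p=camera_params(cam);K=np.array(p["mtx"]);R=np.array(p["R"]);t=np.array(p["t"])
ValueError: time passes only in moves, steps and waits
```

View pics/t7.png

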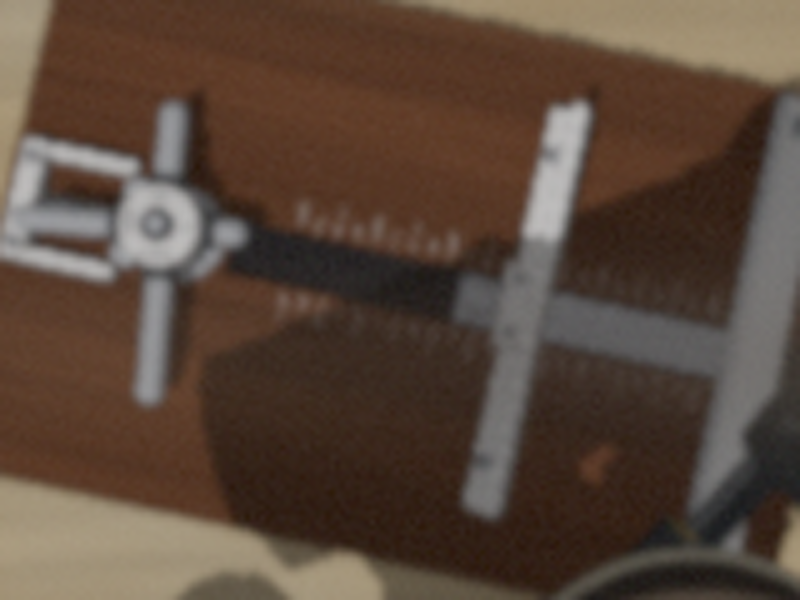

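The turret is now within about 7° of its click, with the short rod tip at (235,235). I'll measure the angle numerically, before and after a 1 s wait, to see whether it is settling.

```bash
cat > ang.py <<'E'
from h import *
np.set_printoptions(precision=1,suppress=True,linewidth=150)
def ang(im,d,p):
    K=np.array(p["mtx"]);R=np.array(p["R"]);t=np.array(p["t"])
    yaw=1.335;Rj=np.array([[np.cos(yaw),-np.sin(yaw)],[np.sin(yaw),np.cos(yaw)]]);o=np.array([.5535,.057])
    u,v=np.meshgrid(np.arange(560),np.arange(420));c=np.stack([u,v,np.ones_like(u)],-1)@np.linalg.inv(K).T*d[...,None]
    X=(c-t)@R
    q=(X[...,:2]-o)@Rj*1000-[105,0];m=(d>0)&(X[...,2]>.036)&(X[...,2]<.056)&(np.hypot(q[...,0],q[...,1])<85)
    P=q[m];r=np.hypot(*P.T);P=P[r>22];out=[]
    for k in range(4):
        a=np.radians(k*90);e=np.array([np.cos(a),np.sin(a)]);n=np.array([-e[1],e[0]])
        s=P[(P@e>20)&(abs(P@n)<P@e*.9)]
        if len(s)>5: out.append((k*90,len(s),np.round((s@e).max(),1),np.round(np.degrees(np.polyfit(s@e,s@n,1)[0]),1),s.mean(0)))
    return out,X
if __name__=="__main__":
    im,d=grab_frame("top")
    for r in ang(im,d,camera_params("top"))[0]:print(*r)
E
python3 ang.py; python3 -m jog '[[[0,0,0,0,0,0,0],[0,0,0,0,0,0,0],[0,0,0,0,0,0,0],[0,0,0,0,0,0,0],[0,0,0,0,0,0,0],[0,0,0,0,0,0,0],[0,0,0,0,0,0,0],[0,0,0,0,0,0,0]]]' >/dev/null; python3 ang.py
python3 - <<'E'
from ang import *
print("initial")
for r in ang(None,np.load("topd.npy"),camera_params("top"))[0]:print(*r)
E
```

```text
0 116 68.5 4.2 [43.   5.1]
90 134 70.3 8.5 [-3.7 46.1]
180 19 30.0 -4.6 [-25.7  -4.4]
270 79 50.7 6.4 [  8.1 -35.4]
0 116 67.3 6.1 [42.   5.5]
90 134 70.3 8.4 [-3.8 46.1]
180 19 29.0 -3.2 [-25.7  -4.5]
270 78 50.8 6.6 [  8.  -35.2]
initial
0 95 66.9 0.7 [38.5  1.7]
90 107 61.4 2.5 [ 0.9 41. ]
180 123 68.1 2.6 [-44.9  -2.4]
270 33 33.6 -5.9 [  4.1 -26.9]
```

It is stable at about 8° counter-clockwise, against about 2.5° at the start, so it isn't settling by itself. I'll push the rod the last few millimetres onto the click.

```bash
python3 -m jog '[[[15,0,0,0,0,0.1,0],[40,-5,0,0,0,0.25,0],[70,-10,0,0,0,0.4,0],[100,-15,0,0,0,0.55,0],[130,-22,0,0,0,0.7,0],[165,-30,0,0,0,0.85,0],[190,-35,0,0,0,0.98,0],[202,-35,0,0,0,1.05,0],[202,-35,0,0,0,1.05,0],[202,-35,25,0,0,1.05,0],[202,-35,55,0,0,1.05,0],[202,-35,80,0,0,1.05,0],[202,-35,90,0,0,1.05,0],[202,-35,90,0,0,1.05,0]]]'
python3 -m jog '[[[0,-5,0,0,0,0,0],[0,-10,0,0,0,0,0],[0,-13,0,0,0,0,0],[0,-15,0,0,0,0,0],[0,-16,0,0,0,0,0],[0,-17,0,0,0,0,0],[0,-17,0,0,0,0,0]]]'
python3 -m jog '[[[0,-1,0,0,0,0,0],[0,-2,0,0,0,0,0],[0,-3,0,0,0,0,0],[0,-3,0,0,0,0,0]]]'
```

```text
t: 18.75
eef_pos: [0.5279, 0.1273, 0.0364]
ee_rot: [3.141, 0.001, -0.235]
force: [-0.4, -0.1, 0.4]
width: 0.0004
gripper_force: 0.0
t: 19.62
eef_pos: [0.5321, 0.1442, 0.0365]
ee_rot: [3.142, 0.0, -0.236]
force: [0.4, 0.0, -0.4]
width: 0.0009
gripper_force: 0.0
t: 20.12
eef_pos: [0.5329, 0.1472, 0.0366]
ee_rot: [-3.142, -0.0, -0.236]
force: [-0.0, 0.6, 0.0]
width: 0.0005
gripper_force: 0.0
```

```bash
python3 -m jog '[[[0,-1,0,0,0,0,0],[0,-1,0,0,0,0,0]]]'
python3 -m jog '[[[0,10,0,0,0,0,0],[0,15,-20,0,0,0,0],[0,15,-50,0,0,0,0],[-10,30,-80,0,0,-0.1,0],[-25,60,-90,0,0,-0.25,0],[-40,95,-90,0,0,-0.4,0],[-55,130,-90,0,0,-0.55,0],[-70,165,-90,0,0,-0.7,0],[-70,190,-90,0,0,-0.85,0],[-70,206,-90,0,0,-1.05,0],[-70,206,-90,0,0,-1.05,0]]]'
python3 ang.py
```

```text
t: 20.38
eef_pos: [0.5331, 0.1482, 0.0365]
ee_rot: [3.142, 0.0, -0.236]
force: [-0.1, -0.4, -0.8]
width: 0.0007
gripper_force: 0.0
t: 21.75
eef_pos: [0.4161, -0.037, 0.1266]
ee_rot: [-3.141, -0.0, 0.813]
force: [0.7, 0.6, -0.6]
width: 0.0005
gripper_force: 0.0
0 119 67.5 3.9 [42.9  1. ]
90 134 70.5 1.3 [ 2.  46.1]
180 24 29.6 4.4 [-25.6  -0.6]
270 80 51.7 -0.4 [  3.5 -35.7]
```

Now about 1° off, which is on the click. I'll go to the fence: approach, descend in front of it, and push.

```bash
python3 -m jog '[[[15,10,0,0,0,-0.1,50],[35,25,0,0,0,-0.2,50],[60,40,0,0,0,-0.3,50],[80,60,0,0,0,-0.42,50],[95,74,0,0,0,-0.52,50],[95,74,0,0,0,-0.52,50],[95,74,0,0,0,-0.52,50],[95,74,20,0,0,-0.52,50],[95,74,50,0,0,-0.52,50],[95,74,80,0,0,-0.52,50],[95,74,95,0,0,-0.52,50],[95,74,100,0,0,-0.52,50],[95,74,100,0,0,-0.52,50]]]'
python3 -m jog '[[[4,0,0,0,0,0,50],[8,0,0,0,0,0,50],[12,0,0,0,0,0,50],[16,0,0,0,0,0,50],[20,0,0,0,0,0,50],[24,0,0,0,0,0,50],[28,0,0,0,0,0,50],[32,0,0,0,0,0,50]]]'
```

```text
t: 23.42
eef_pos: [0.5362, -0.0175, 0.0271]
ee_rot: [3.141, -0.0, 1.334]
force: [-0.0, -0.1, 0.5]
width: 0.0504
gripper_force: 0.0
t: 24.42
eef_pos: [0.543, 0.0129, 0.0268]
ee_rot: [-3.141, 0.001, 1.334]
force: [-1.3, -5.4, 4.7]
width: 0.0495
gripper_force: 3.0
```

```bash
python3 -m jog '[[[4,0,0,0,0,0,50],[8,0,0,0,0,0,50],[12,0,0,0,0,0,50],[16,0,0,0,0,0,50],[20,0,0,0,0,0,50],[24,0,0,0,0,0,50],[28,0,0,0,0,0,50],[32,0,0,0,0,0,50],[36,0,0,0,0,0,50],[40,0,0,0,0,0,50],[44,0,0,0,0,0,50],[48,0,0,0,0,0,50],[52,0,0,0,0,0,50],[56,0,0,0,0,0,50],[60,0,0,0,0,0,50],[63,0,0,0,0,0,50],[63,0,0,0,0,0,50]]]'
python3 - <<'E'
from h import *
im,d=grab_frame("scene");cv2.imwrite("pics/s8.png",cv2.resize(im[130:250,150:310],(800,600),interpolation=cv2.INTER_CUBIC))
E
```

```text
t: 26.55
eef_pos: [0.5577, 0.0742, 0.0266]
ee_rot: [-3.141, 0.001, 1.334]
force: [-0.6, -4.6, 4.8]
width: 0.0496
gripper_force: 2.5
```

```bash
python3 -m jog '[[[1.5,0,0,0,0,0,50],[3,0,0,0,0,0,50],[4.5,0,0,0,0,0,50],[6,0,0,0,0,0,50],[7,0,0,0,0,0,50]]]'
```

```text
t: 27.22
eef_pos: [0.5594, 0.081, 0.0266]
ee_rot: [-3.141, 0.001, 1.334]
force: [-1.0, -5.7, 5.2]
width: 0.0498
gripper_force: 2.9
```

```bash
python3 -m jog '[[[1,0,0,0,0,0,50],[2,0,0,0,0,0,50],[3,0,0,0,0,0,50]]]';python3 -m jog '[[[1,0,0,0,0,0,50],[1.5,0,0,0,0,0,50]]]'
```

```text
t: 27.6
eef_pos: [0.56, 0.0838, 0.0266]
ee_rot: [-3.141, 0.001, 1.334]
force: [-2.3, -5.4, 4.8]
width: 0.0497
gripper_force: 2.9
t: 27.85
eef_pos: [0.5604, 0.0853, 0.0266]
ee_rot: [-3.141, 0.001, 1.334]
force: [-1.2, -5.6, 3.3]
width: 0.0503
gripper_force: 2.9
```

```bash
python3 -m jog '[[[0.5,0,0,0,0,0,50],[1,0,0,0,0,0,50]]]'
```

```text
t: 28.1
eef_pos: [0.5606, 0.0861, 0.0266]
ee_rot: [-3.141, 0.001, 1.334]
force: [-1.1, -7.9, 5.1]
width: 0.0502
gripper_force: 3.9
```

```bash
python3 -m jog '[[[0.5,0,0,0,0,0,50],[0.5,0,0,0,0,0,50]]]';python3 -m jog '[[[0.5,0,0,0,0,0,50],[0.5,0,0,0,0,0,50]]]'
```

```text
t: 28.35
eef_pos: [0.5606, 0.0862, 0.0266]
ee_rot: [-3.141, 0.002, 1.334]
force: [-1.2, -6.8, 5.0]
width: 0.0498
gripper_force: 4.2
t: 28.6
eef_pos: [0.5605, 0.0863, 0.0266]
ee_rot: [-3.14, 0.002, 1.334]
force: [-0.6, -11.2, 4.9]
width: 0.0502
gripper_force: 5.0
```

The fence has stopped and the force is rising (11 N), so the bumper is on the rod. I'll back off, lift, and check.

```bash
python3 -m jog '[[[-1,0,0,0,0,0,50],[-3,0,0,0,0,0,50],[-8,0,0,0,0,0,50],[-15,0,0,0,0,0,50],[-20,0,-20,0,0,0,50],[-25,0,-55,0,0,0,50],[-40,0,-90,0,0,0,50],[-80,20,-100,0,0,0,50],[-130,30,-100,0,0,0,50],[-180,30,-100,0,0,0,50],[-220,20,-100,0,0,0,50],[-220,20,-100,0,0,0,50]]]'
python3 ang.py
python3 - <<'E'
from ang import *
im,d=grab_frame("top");a=im[150:270,120:280]
p=camera_params("top");X=ang(im,d,p)[1]
yaw=1.335;R=np.array([[np.cos(yaw),-np.sin(yaw)],[np.sin(yaw),np.cos(yaw)]]);q=(X[...,:2]-[.5535,.057])@R*1000
m=(d>0)&(X[...,2]>.05)&(X[...,2]<.063)&(q[...,0]<75)&(abs(q[...,1])<95);P=q[m];print(len(P),P.mean(0),np.degrees(np.polyfit(P[:,1],P[:,0],1)[0]))
for n in("glass_cutter","solder_spool","grozing_pliers"):
    for r in spot_in(n,"top")[:1]:print(n,np.array(r["uv"]))
im2,_=grab_frame("scene");b=im2[130:250,150:310]
cv2.imwrite("pics/f.png",cv2.resize(np.vstack([a,b]),(800-267,600*2-400),interpolation=cv2.INTER_CUBIC)[:,:] if 0 else cv2.resize(np.hstack([a,b]),(800,300),interpolation=cv2.INTER_CUBIC))
E
```

```text
t: 30.1
eef_pos: [0.5276, -0.1329, 0.1265]
ee_rot: [-3.141, -0.0, 1.331]
force: [0.0, 1.0, 0.2]
width: 0.0501
gripper_force: 0.0
270 57 51.5 -1.0 [  3.7 -40.2]
216 [-414.6   16.8] -266.31528328271577
glass_cutter [250.3 140.4]
grozing_pliers [219.2 170.4]
```

View pics/f.png

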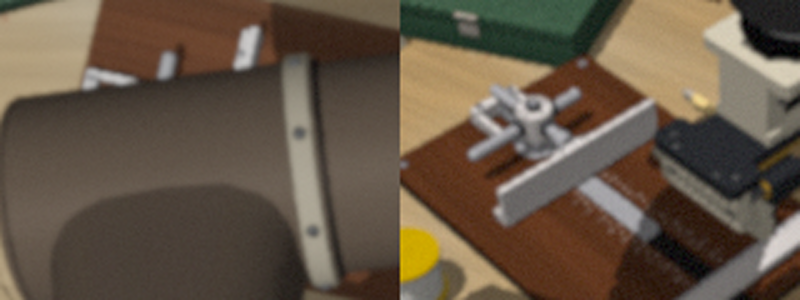

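The scene view shows the fence up against the short rod. The arm hides the top view, so I'll move it aside and check the numbers.

```bash
python3 -m jog '[[[-30,0,-20,0,0,0,50],[-70,-5,-50,0,0,0,50],[-110,-10,-70,0,0,0,50],[-150,-15,-70,0,0,0,50],[-190,-20,-70,0,0,0,50],[-232,-25,-70,0,0,0,50],[-232,-25,-70,0,0,0,50],[-232,-25,-70,0,0,0,50]]]'
python3 - <<'E'
from ang import *
p=camera_params("top")
im,d=grab_frame("top");out,X=ang(im,d,p)
for r in out:print(*r)
yaw=1.335;R=np.array([[np.cos(yaw),-np.sin(yaw)],[np.sin(yaw),np.cos(yaw)]])
for nm,dd,lo in(("before",np.load("topd.npy"),-80),("now",d,0)):
    X=ang(None,dd,p)[1];q=(X[...,:2]-[.5535,.057])@R*1000
    m=(dd>0)&(X[...,2]>.051)&(X[...,2]<.062)&(q[...,0]<70)&(q[...,0]>lo)&(abs(q[...,1])<95);P=q[m]
    print(nm,len(P),P.mean(0),np.degrees(np.polyfit(P[:,1],P[:,0],1)[0]))
for n in("glass_cutter","solder_spool","grozing_pliers"):
    for r in spot_in(n,"top")[:1]:print(n,np.array(r["uv"]))
cv2.imwrite("pics/f2.png",cv2.resize(im[140:275,130:310],(800,600),interpolation=cv2.INTER_CUBIC))
E
```

```text
t: 31.4
eef_pos: [0.457, -0.3175, 0.1929]
ee_rot: [3.134, 0.063, 1.286]
force: [0.1, -0.3, 1.2]
width: 0.0503
gripper_force: 0.0
0 116 69.1 3.8 [43.2  1. ]
90 134 70.5 1.4 [ 2.  45.9]
180 311 62.5 -4.5 [-50.7   1.2]
270 80 51.8 -1.0 [  3.7 -36. ]
before 345 [-34.2  -0.1] -0.9513898780047546
now 311 [47.5 -0. ] 0.06263390356300463
solder_spool [189.7 287.8]
grozing_pliers [179.8 194.8]
```

Run:
```python
from h import *
grab_frame("scene")
for n in("glass_cutter","solder_spool","grozing_pliers","bumper_face","short_tip"):
    for r in spot_in(n,"scene")[:1]:print(n,np.round(r["uv"],1),r["confidence"])
print(arm.job_done())
```

```text
glass_cutter [291.9 185.9] 0.49
solder_spool [153.2 238.2] 0.67
grozing_pliers [314.8 270.7] 0.89
bumper_face [225.5 196.5] 0.9
short_tip [154.5 239. ] 0.64
the job is handed in; nothing more can be done
None
```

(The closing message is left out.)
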